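Free the cleaning ball stuck in a carafe's neck

TASK

One of the two glass carafes has its red cleaning ball stuck high in the pinched neck. Pick that carafe up by the neck and rock it well over to both sides, towards one orange dot and then the other, until the ball drops into the belly; then stand the carafe upright on the round cork mat and let go, without dropping it. Leave the other carafe, whose ball is already at the bottom, standing where it is.

Things in the scene. Friction and masses are not known exactly. Their poses are not given: they have to be found in the camera images.
- carafe: Clear glass carafe with the stuck ball, 0.3-0.55 kg, upright. Origin: centre of its underside, z up its axis. Belly 88 mm wide to 90 mm up, shoulder to 125, round straight neck 46 mm wide to the open mouth at 205. Grip from above 165-180 mm up, 30-60 N, fingers closing along its y axis (within 30 deg of world y). Orange dots mark its +y and -y sides. Leaning, its base swings out 150 mm: lift 60 mm.
- ball_center (a point): Centre of the red ball, 16 mm, about 17 g. It lies 178 mm up the carafe on the upper green neck ledge (+y side); a lower ledge (-y side) is 30 mm below. Both slope 12 deg down to their wall. Lean the mouth about 35 deg (over 22) towards -y for 0.6 s: it rolls onto the lower ledge; then as much towards +y: it drops into the belly (centre under 90 mm up, 14 mm at rest). Extra rocking is harmless.
- mat: Round cork mat 150 mm across and 6 mm thick, fixed flat on the table. Origin: centre of its underside, at table height; its top is 6 mm above that.
- spare_carafe: The other carafe, of the same shape and look, standing upright, its own red ball already lying at the bottom of its belly. Origin: centre of its underside. To be left where it stands. A low jar and a blue bowl (neither over 80 mm tall) stand farther out, beyond 0.7 m ahead of the robot.
Things that resemble listed ones, but are neither listed nor needed, are in the scene too. Leave any yellow look-alike of the carafe alone.

How it is judged:
By the outcome, as a careful person would: the job done as asked, in the order asked, and still so for the second after the job is handed in, with the robot touching nothing.
It also fails if it takes over 45 s, if anything falls off the work surface, if the arm or the gripper's body presses on something with over 40 N, if the wrist force passes 120 N, or if a joint passes its speed limit or range.

ROBOT

A 6-joint arm with a two-finger parallel gripper is mounted at the origin on the work surface. World frame = base frame: x ahead of the robot, y to its left, z up, the work surface at z = 0. Lengths are in mm, angles in degrees, forces in N, time in s.
With the tool pointing down it reaches from about 300 to 850 mm from the base axis. Payload 4.2 kg.
Tool frame: the origin (TCP) lies at the very end of the fingers, on their centre line; the grasp point (between the pads) lies 19 mm behind it (env.grip_depth is the distance from the TCP to the grasp point, in mm); z points along the fingers, y is the line along which they close (so a half turn about z gives the same grasp; the last joint's range is limited). The gripper opens to 91 mm and grips with 3 to 60 N. Pads are 32 mm wide; open, the fingers measure 118 mm over their backs; the gripper's body (76 mm by 178 mm) begins 60 mm behind the grasp point.
Start: joints at [-69.041, 18.312, 89.639, -0, 72.044, -1.146], TCP at [216.377, -532.751, 213.976] pointing down, gripper open.
Joint ranges: [-177.97, 177.97], [-48.28, 115.42], [12.27, 149.76], [-77.06, 257.06], [2.81, 150.46], [-146.56, 146.56]. Speed limits (degrees/s): [147.25, 147.25, 180, 180, 180, 180].

INTERFACE

Orientations are given as [roll, pitch, yaw] about the fixed x, y, z axes, in that order (R = Rz(yaw) Ry(pitch) Rx(roll)).
In Python, from workcell import env, cams gives the robot as it stands.
- The arm moves only by the tool apply_moves, never from a script. Its argument "deltas" is a list of rows, each a list of 5 numbers: the shift along the tool's x, y, z in m, then the turn about the tool's z in rad, then the opening, from -1 (shut) to 1 (fully open), so that 0 is half open. In form: [[tx, ty, tz, roll, gripper], ...]. A call has 1 to 5 rows; each row is the pose to reach, as a shift and turn from the pose commanded when the call began, along the tool's axes at that moment; what a row does not reach only later rows make up. A row lasts 1/10 s, in which the tool goes at most 50 mm and 8.59 degrees, less where a joint would pass 70% of its speed; a pose out of reach is approached as far as the arm can. A call with a gripper value outside its range is refused whole. The fingers move at their own pace and stop on an object; "grip_force" is the grip in N (left out, the last holds). Time passes only in rows, so rows that repeat a pose let the fingers close. It gives the time, the measured TCP pose, the force, the opening and the grip force at its end, in the units of the state.
- env.state(): the state, without advancing time (a new reading comes with each control period).
- cams.grab_frame(name): name is "scene" or "top" or "wrist"; returns the picture (400x640x3 uint8, blue, green, red); there is no depth.
- cams.get_calibration(name): a dict with "mtx" (3x3 intrinsics, pixels), "eye" and "attitude" of the camera in the world; the wrist camera has in their place "tool_from_camera" (4x4, takes a point from camera to tool coordinates, whose origin is the TCP and whose axes are the flange's). Camera axes: x right, y down, z forward; pixel columns grow to the right and rows downward; lengths in mm; the calibration is good to about 2 mm. A picture is of the moment at which its call begins: read the wrist's pose just before it. get_calibration takes no time and is no camera call.
- env.job_done(): hands the job in; it is judged then, once.
The state is a dict: "time_s": time; "qpos": joint angles; "qvel": joint speeds; "effort": joint torques, N m; "ee_pos": TCP position; "ee_rot": TCP orientation; "force": force on the tool from outside, world axes, zero at the start; "torque": the same for the moment, N m; "gripper_width": finger opening in mm; "gripper_force": force on a finger pad.
Only numpy, scipy, OpenCV 4.12 (cv2) and the standard library are available. Lean on these libraries where they do the work, as an engineer would, in place of code of your own. Each camera call takes 0.05 s, during which the arm holds its last target. There are 200 camera calls.

## Working session

There is one attempt and no reset: what is moved stays moved. The work goes in short steps, Python scripts to look and compute and a tool call to move; the robot and the scene stay as the last step left them, time stands still between calls to the robot, and variables do not carry over. Pictures are saved under pics/ and viewed, at most 10 in all, crops included, and the job is handed in when it is done.

Besides the shell and the picture viewer there is one more tool, called after ">>>" as name(argument=value, ...), one argument or row to a line, values as JSON. apply_moves: Moves the arm, as the interface text tells. Its arguments: {"type":"object","properties":{"deltas":{"type":"array"},"grip_force":{"type":"number"}},"required":["deltas"]}

```bash
ls -la; mkdir -p pics
python3 - <<'E'
from workcell import env,cams
import cv2,numpy as np
print(env.state()); print(env.grip_depth,[a for a in dir(env) if a[0]!='_'])
a=cams.grab_frame("scene");b=cams.grab_frame("top");c=cams.grab_frame("wrist")
for n,i in zip(("scene","top","wrist"),(a,b,c)): cv2.imwrite(f"pics/{n}0.png",i); print(n,cams.get_calibration(n))
E
```

```text
total 12
drwxr-xr-x  3 agent agent 4096 Dec  2 21:41 .
drwxr-xr-x 23 root  root  4096 Dec  2 21:41 ..
drwxr-xr-x  2 agent agent 4096 Dec  2 21:41 pics
{'time_s': 0.0, 'qpos': array([-6.90392113e+01,  1.83507192e+01,  8.97064709e+01,  3.63480169e-04,
        7.20425458e+01, -1.14446435e+00]), 'qvel': array([-0.11325257, -0.11966147, -0.00927477,  0.02423265,  0.04148605,
        0.00216839]), 'effort': array([-4.64546301e-04, -4.12463844e+01, -2.31972206e+01,  7.27790734e-02,
        4.55522840e-02, -1.10766537e-04]), 'ee_pos': array([ 216.21479605, -532.26012124,  213.12907365]), 'ee_rot': array([-1.79900291e+02, -2.33756687e-03,  2.21051386e+01]), 'force': array([0.07991394, 0.0087044 , 0.84301092]), 'torque': array([0.0157241 , 0.00498713, 0.00737777]), 'gripper_force': 0.0, 'gripper_width': 90.68325260236288}
18.8 ['Unreachable', 'grip_depth', 'job_done', 'state']
scene {'mtx': array([[488.85837856,   0.        , 324.30907532],
       [  0.        , 488.85837856, 179.2734612 ],
       [  0.        ,   0.        ,   1.        ]]), 'eye': array([1330.04235389, -319.21217354,  812.35
[... 200 characters left out ...]
0.        ,   0.        ,   1.        ]]), 'eye': array([ 396.13256313,    6.97727564, 1238.39713382]), 'attitude': array([-172.16484934,   -0.41536885,  -90.30064192])}
wrist {'mtx': array([[343.09545403,   0.        , 315.15490162],
       [  0.        , 343.09545403, 193.43842219],
       [  0.        ,   0.        ,   1.        ]]), 'tool_from_camera': array([[-3.34504220e-04, -9.70322620e-01, -2.41813774e-01,
         6.71883533e+01],
       [ 9.99999705e-01, -4.91939766e-04,  5.90686623e-04,
        -4.20202834e-01],
       [-6.92114403e-04, -2.41813505e-01,  9.70322498e-01,
        -1.70620404e+02],
       [ 0.00000000e+00,  0.00000000e+00,  0.00000000e+00,
         1.00000000e+00]])}
```

View pics/scene0.png

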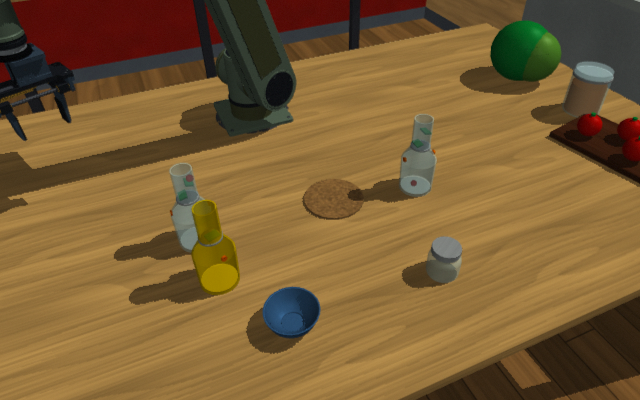

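View pics/top0.png

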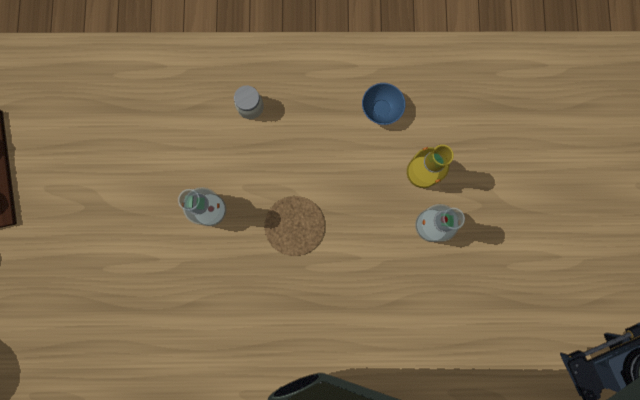

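```bash
cat > h.py <<'E'
import numpy as np,cv2
from scipy.spatial.transform import Rotation as R
from workcell import env,cams
def cam(n,st=None):
    c=cams.get_calibration(n)
    if n=="wrist":
        T=np.eye(4);T[:3,:3]=R.from_euler('xyz',st['ee_rot'],degrees=True).as_matrix();T[:3,3]=st['ee_pos']
        T=T@c['tool_from_camera'];return c['mtx'],T[:3,:3],T[:3,3]
    return c['mtx'],R.from_euler('xyz',c['attitude'],degrees=True).as_matrix(),c['eye']
def onplane(n,uv,z,st=None):
    K,r,e=cam(n,st);d=r@np.linalg.inv(K)@np.array([*uv,1.]);return e+d*(z-e[2])/d[2]
def proj(n,p,st=None):
    K,r,e=cam(n,st);q=K@(r.T@(np.asarray(p)-e));return q[:2]/q[2]
E
python3 - <<'E'
import sys;sys.path.insert(0,'.')
from h import *
t=cv2.imread('pics/top0.png');s=cv2.imread('pics/scene0.png')
def up(i,x0,y0,w,h,k): return cv2.resize(i[y0:y0+h,x0:x0+w],None,fx=k,fy=k,interpolation=cv2.INTER_CUBIC)
A=up(t,400,190,80,60,5);B=up(s,150,150,80,120,5);
C=np.zeros((600,800,3),np.uint8);C[:300,:400]=A;C[:600,400:]=B[:600];C[300:,:400]=up(t,170,170,80,60,5)
cv2.imwrite('pics/c1.png',C)
hsv=cv2.cvtColor(t,cv2.COLOR_BGR2HSV)
# mat mask
m=cv2.inRange(hsv,(5,60,60),(20,255,175))
print(onplane('top',(295,226),6),onplane('top',(452,219),205),onplane('top',(435,226),0), onplane('top',(430,168),0))
E
```

```text
[482.45125057  60.65019412   6.        ] [ 481.61583336 -276.62934142  205.        ] [ 481.21016272 -289.51083209    0.        ] [ 628.84867279 -282.20491895    0.        ]
```

View pics/c1.png

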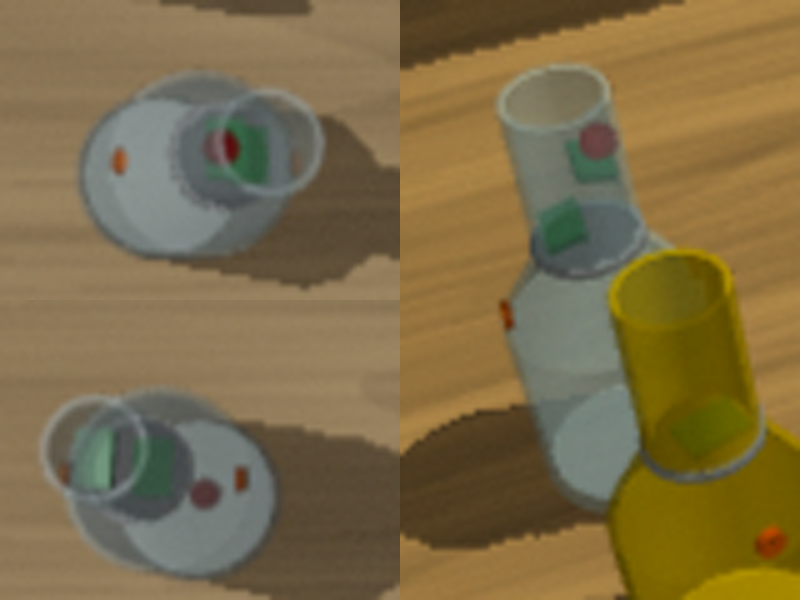

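Run:
```python
from h import *
def tri(a,b):
    P=[]
    for n,uv in (('scene',a),('top',b)):
        K,r,e=cam(n);M=K@np.c_[r.T,-r.T@e];P.append(M)
    X=cv2.triangulatePoints(P[0],P[1],np.array(a,float).reshape(2,1),np.array(b,float).reshape(2,1));return (X[:3]/X[3]).ravel()
d=tri((171.2,212.8),(459.4,221));print('dot-y',d)
print('dot+y',onplane('top',(424,222),d[2]))
print('rim',onplane('top',(454,218.4),205),tri((150+(555-400)/5,150+97/5),(454,218.4)))
b=tri((150+(597-400)/5,150+140/5),(400+225/5,190+147/5));print('ball',b)
c=np.r_[onplane('top',(454,218.4),205)[:2],0];print('c',[proj('top',c),proj('scene',c)])
t=cv2.imread('pics/top0.png')
g=cv2.cvtColor(t,cv2.COLOR_BGR2LAB).astype(int)
# mat by local darkness
m=((t[:,:,2]<150)&(t[:,:,2]>110)).astype(np.uint8);m[:, :255]=0;m[:,340:]=0;m[:185]=0;m[265:]=0
m=cv2.morphologyEx(m,cv2.MORPH_OPEN,np.ones((5,5)))
cs,_=cv2.findContours(m,0,2);k=max(cs,key=cv2.contourArea);print(cv2.minEnclosingCircle(k),cv2.fitEllipse(k))
print('mat',onplane('top',cv2.fitEllipse(k)[0],6), onplane('top',cv2.minEnclosingCircle(k)[0],6))
print('spare rim',onplane('top',(170+95/5,170+(448-300)/5),205))
```

```text
dot-y [ 485.78932573 -321.67664924   99.56520939]
dot+y [ 483.70971488 -240.61791964   99.56520939]
rim [ 482.85542883 -280.87859022  205.        ] [ 483.2917322  -280.34277294  202.66133716]
ball [ 483.47619859 -268.19272627  176.11668423]
c [array([431.53519878, 225.35947102]), array([197.55741645, 238.6670259 ])]
((296.53570556640625, 224.5), 57.319087982177734) ((291.1371154785156, 224.1564178466797), (56.315025329589844, 86.42183685302734), 120.39639282226562)
mat [487.08418376  70.26475805   6.        ] [486.16553888  56.83753785   6.        ]
spare rim [524.94172957 274.29436169 205.        ]
```

>>> apply_moves(
  deltas=[
    [0.34,-0.13,-0.06,-0.75,1],
    [0.34,-0.13,-0.06,-0.75,1],
    [0.34,-0.13,-0.06,-0.75,1],
    [0.34,-0.13,-0.06,-0.75,1],
    [0.34,-0.13,-0.06,-0.75,1],
  ],
  grip_force=30,
)

```text
time_s: 0.65
ee_pos: [397.7, -362.8, 254.8]
ee_rot: [-180.0, 0.0, 65.4]
force: [0.6, -0.5, 0.7]
gripper_width: 91.2
gripper_force: 0.0
```

>>> apply_moves(
  deltas=[
    [0.11,0.044,0,-0.43,1],
    [0.11,0.044,0,-0.43,1],
    [0.11,0.044,0,-0.43,1],
    [0.11,0.044,0,-0.43,1],
  ],
)

```text
time_s: 1.05
ee_pos: [484.6, -281.1, 254.1]
ee_rot: [-180.0, -0.0, 90.0]
force: [-0.4, -0.1, 0.5]
gripper_width: 91.2
gripper_force: 0.0
```

Run:
```python
from h import *
s=env.state();i=cams.grab_frame('wrist');print(s['ee_pos'],s['ee_rot'],s['qpos']);print(proj('wrist',(484,-281,205),s))
i=cv2.resize(i,(800,500));cv2.imwrite('pics/w1.png',i)
```

```text
[ 484.56177807 -281.06807291  254.08096327] [-1.79983123e+02 -4.45921651e-02  8.99840032e+01] [-3.13096029e+01  1.57059079e+01  8.75664165e+01  3.01386538e-02
  7.67652617e+01 -3.13005223e+01]
[315.39437512 212.32548746]
```

View pics/w1.png

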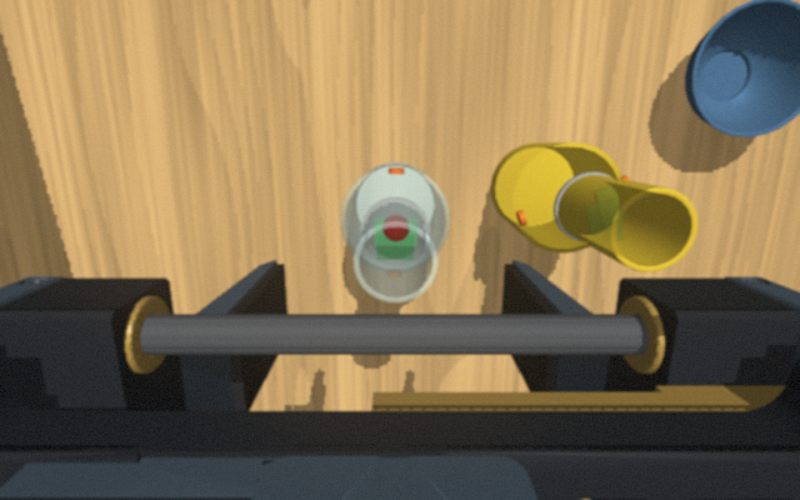

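>>> apply_moves(
  deltas=[
    [0.001,0,0.04,0,1],
    [0.001,0,0.08,0,1],
    [0.001,0,0.101,0,1],
    [0.001,0,0.101,0,0],
    [0.001,0,0.101,0,-1],
  ],
  grip_force=30,
)

```text
time_s: 1.6
ee_pos: [482.5, -283.3, 154.2]
ee_rot: [180.0, 0.0, 89.6]
force: [0.8, -0.8, 0.5]
gripper_width: 78.0
gripper_force: 0.0
```

>>> apply_moves(
  deltas=[
    [0,0,0,0,-1],
    [0,0,0,0,-1],
    [0,0,0,0,-1],
  ],
)

```text
time_s: 1.9
ee_pos: [484.0, -282.8, 155.1]
ee_rot: [179.8, 0.1, 89.7]
force: [1.6, 0.2, 0.6]
gripper_width: 55.2
gripper_force: 30.0
```

>>> apply_moves(
  deltas=[
    [0,0,0,0,-1],
    [0,0,0,0,-1],
    [0,0,0,0,-1],
  ],
)

```text
time_s: 2.2
ee_pos: [484.2, -282.8, 155.0]
ee_rot: [179.8, 0.1, 89.7]
force: [2.3, 0.2, 6.3]
gripper_width: 55.3
gripper_force: 30.1
```

Run:
```python
from h import *
i=cams.grab_frame('scene');w=cams.grab_frame('wrist');print(env.state())
C=np.zeros((600,800,3),np.uint8);C[:600,:400]=cv2.resize(i[100:280,130:250],(400,600));C[:250,400:]=cv2.resize(w,(400,250));cv2.imwrite('pics/c2.png',C)
```

```text
{'time_s': 2.3, 'qpos': array([-3.14610979e+01,  1.94322549e+01,  9.69301820e+01,  8.49663764e-03,
        6.34140197e+01, -3.11844857e+01]), 'qvel': array([-0.03499023, -0.09466868, -0.04175884, -0.02089332,  0.02998781,
       -0.03492787]), 'effort': array([-3.61813176e-01, -3.74234426e+01, -1.84824675e+01, -1.93633027e-01,
        6.46524690e-01, -3.08627437e-02]), 'ee_pos': array([ 484.24831302, -282.76157995,  154.98174409]), 'ee_rot': array([1.79804816e+02, 1.09236458e-01, 8.97194140e+01]), 'force': array([ 0.81343025, -0.96054361,  5.8765387 ]), 'torque': array([-0.07936877, -0.43244335, -0.0220287 ]), 'gripper_force': 30.141623931122012, 'gripper_width': 54.97179731519229}
```

View pics/c2.png

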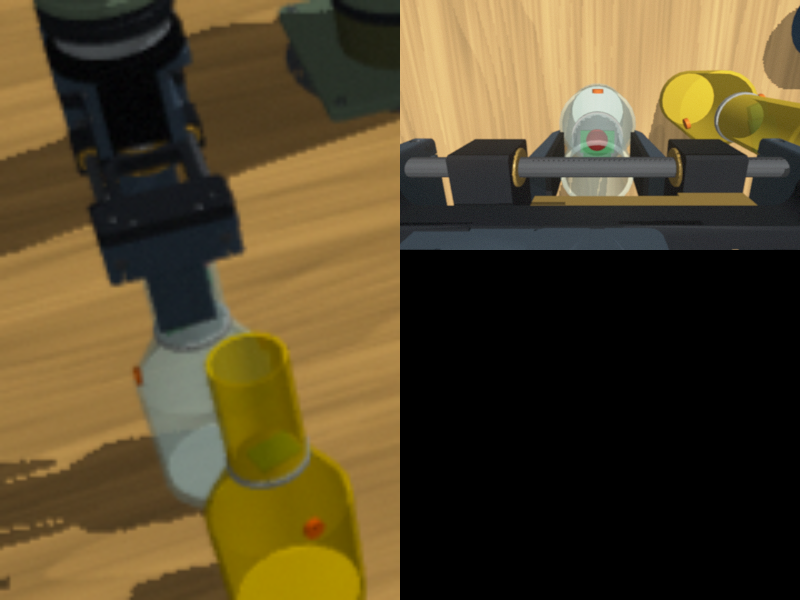

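>>> apply_moves(
  deltas=[
    [0,0,-0.02,0,-1],
    [0,0,-0.04,0,-1],
    [0,0,-0.06,0,-1],
    [0,0,-0.06,0,-1],
  ],
)

```text
time_s: 2.7
ee_pos: [483.5, -282.6, 215.2]
ee_rot: [179.9, 0.1, 89.7]
force: [0.2, 0.7, -2.5]
gripper_width: 55.1
gripper_force: 29.8
```

>>> apply_moves(
  deltas=[
    [0.02,0,0,0,-1],
    [0.06,0,0,0,-1],
    [0.1,0,0,0,-1],
    [0.14,0,0,0,-1],
    [0.17,0,0,0,-1],
  ],
)

```text
time_s: 3.2
ee_pos: [482.0, -109.8, 211.5]
ee_rot: [-179.7, -0.1, 89.7]
force: [0.8, -0.2, -3.6]
gripper_width: 54.9
gripper_force: 29.8
```

>>> apply_moves(
  deltas=[
    [0,0,0.02,0,-1],
    [0,0,0.04,0,-1],
    [0,0,0.055,0,-1],
    [0,0,0.059,0,-1],
    [0,0,0.06,0,-1],
  ],
)

```text
time_s: 3.7
ee_pos: [481.8, -111.3, 153.6]
ee_rot: [-179.7, -0.1, 89.7]
force: [-4.7, 1.9, 15.0]
gripper_width: 55.4
gripper_force: 30.5
```

Run:
```python
from h import *
s=env.state();print(s['ee_pos'],s['force'],s['gripper_width'])
i=cams.grab_frame('scene');cv2.imwrite('pics/s3.png',i)
# pivot path: edge radius rr, grasp height h (rows: theta, dy, dz)
h=173;r=44
for t in range(0,46,5):
    a=np.radians(t);print(t,round(r-r*np.cos(a)+h*np.sin(a),1),round(r*np.sin(a)+h*np.cos(a)-h,1))
```

```text
[ 481.83144998 -111.27268865  153.61858322] [-4.70725898  1.88240662 15.04016048] 55.4225560498216
0 0.0 0.0
5 15.2 3.2
10 30.7 5.0
15 46.3 5.5
20 61.8 4.6
25 77.2 2.4
30 92.4 -1.2
35 107.2 -6.0
40 121.5 -12.2
45 135.2 -19.6
```

>>> apply_moves(
  deltas=[
    [0,0,0,0,-1],
    [-0.008,0,-0.001,0,-1],
    [-0.015,0,-0.002,0,-1],
    [-0.023,0,-0.003,0,-1],
    [-0.03,0,-0.004,0,-1],
  ],
  grip_force=12,
)

```text
time_s: 4.25
ee_pos: [483.4, -142.0, 158.0]
ee_rot: [-180.0, -0.0, 89.7]
force: [-0.6, 1.5, 5.3]
gripper_width: 56.3
gripper_force: 12.2
```

Run:
```python
from h import *
s=env.state();print(s['ee_pos'],s['force'],s['torque'],s['gripper_width'])
i=cams.grab_frame('scene');cv2.imwrite('pics/s4.png',i)
C=np.hstack([cv2.resize(cv2.imread('pics/s3.png')[80:260,200:320],(400,600)),cv2.resize(i[80:260,200:320],(400,600))]);cv2.imwrite('pics/c3.png',C)
```

```text
[ 483.39010305 -142.0203989   158.00872288] [-0.60765493  1.45646583  5.25676011] [0.34548304 0.08024126 0.03677441] 56.3498680289011
```

View pics/c3.png

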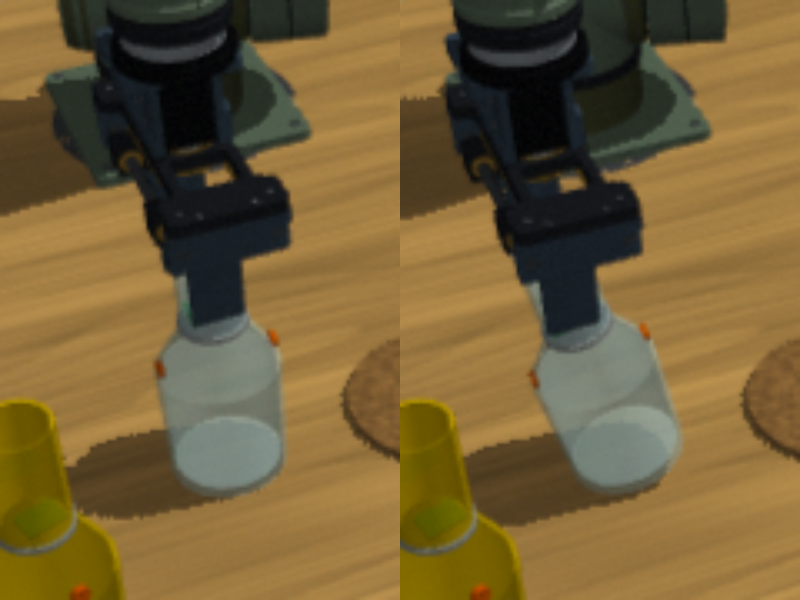

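>>> apply_moves(
  deltas=[
    [-0.015,0,0,0,-1],
    [-0.031,0,0.001,0,-1],
    [-0.046,0,0.003,0,-1],
    [-0.062,0,0.007,0,-1],
    [-0.077,0,0.012,0,-1],
  ],
)

```text
time_s: 4.8
ee_pos: [482.9, -220.4, 144.8]
ee_rot: [-180.0, 0.0, 89.7]
force: [0.8, -0.4, 0.0]
gripper_width: 55.9
gripper_force: 11.9
```

>>> apply_moves(
  deltas=[
    [-0.007,0,0.003,0,-1],
    [-0.014,0,0.006,0,-1],
    [-0.014,0,0.006,0,-1],
    [-0.014,0,0.006,0,-1],
    [-0.014,0,0.006,0,-1],
  ],
)

```text
time_s: 5.3
ee_pos: [482.9, -232.5, 139.4]
ee_rot: [-179.9, -0.0, 89.7]
force: [1.0, 0.6, -0.9]
gripper_width: 56.0
gripper_force: 11.8
```

>>> apply_moves(
  deltas=[
    [0,0,0,0,-1],
    [0,0,0,0,-1],
    [0,0,0,0,-1],
    [0,0,0,0,-1],
  ],
)

```text
time_s: 5.7
ee_pos: [483.2, -233.0, 139.6]
ee_rot: [-180.0, -0.0, 89.7]
force: [-0.9, 1.0, -1.9]
gripper_width: 56.4
gripper_force: 11.8
```

Run:
```python
from h import *
s=env.state();print(s['ee_pos'],s['force'],s['torque'],s['gripper_width'])
i=cams.grab_frame('scene');w=cams.grab_frame('wrist')
C=np.zeros((600,800,3),np.uint8);C[:,:400]=cv2.resize(i[80:260,190:310],(400,600));C[:250,400:]=cv2.resize(w,(400,250));C[250:,400:]=cv2.resize(w[100:380,200:440],(400,350));cv2.imwrite('pics/c4.png',C)
```

```text
[ 483.17491906 -233.00040628  139.58386791] [-0.91878327  1.03992143 -1.90367793] [0.11923441 0.0499801  0.03678216] 56.420605159440534
```

View pics/c4.png

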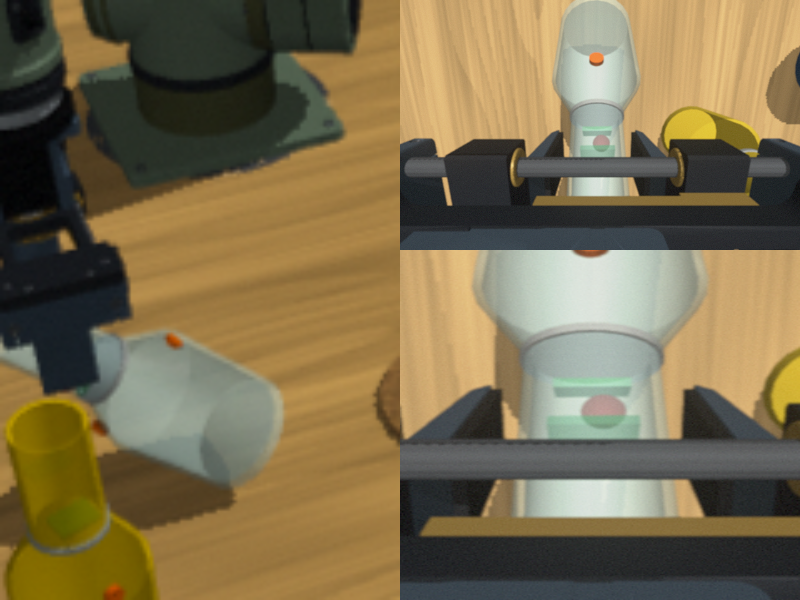

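>>> apply_moves(
  deltas=[
    [0.007,0,-0.002,0,-1],
    [0.014,0,-0.005,0,-1],
    [0.029,0,-0.01,0,-1],
    [0.044,0,-0.0135,0,-1],
    [0.06,0,-0.0155,0,-1],
  ],
)

```text
time_s: 6.3
ee_pos: [484.6, -172.1, 157.0]
ee_rot: [179.8, 0.1, 89.7]
force: [0.2, -0.7, 6.1]
gripper_width: 56.3
gripper_force: 12.2
```

>>> apply_moves(
  deltas=[
    [0.015,0,-0.001,0,-1],
    [0.031,0,-0.0005,0,-1],
    [0.046,0,0.0015,0,-1],
    [0.062,0,0.0045,0,-1],
    [0.062,0,0.0045,0,-1],
  ],
)

```text
time_s: 6.8
ee_pos: [483.8, -108.6, 151.6]
ee_rot: [179.9, -0.0, 89.9]
force: [-0.7, -2.0, 3.7]
gripper_width: 56.7
gripper_force: 12.1
```

Run:
```python
from h import *
s=env.state();print(s['ee_pos'],s['force'],s['torque'],s['gripper_width'])
i=cams.grab_frame('scene');w=cams.grab_frame('wrist')
C=np.zeros((600,800,3),np.uint8);C[:,:400]=cv2.resize(i[80:260,190:310],(400,600));C[:250,400:]=cv2.resize(w,(400,250));C[250:,400:]=cv2.resize(w[100:380,200:440],(400,350));cv2.imwrite('pics/c5.png',C)
```

```text
[ 483.79105615 -108.61490492  151.63887862] [-0.7225833  -1.992581    3.65222075] [-0.28929435  0.08299808  0.02197068] 56.658251598595456
```

View pics/c5.png

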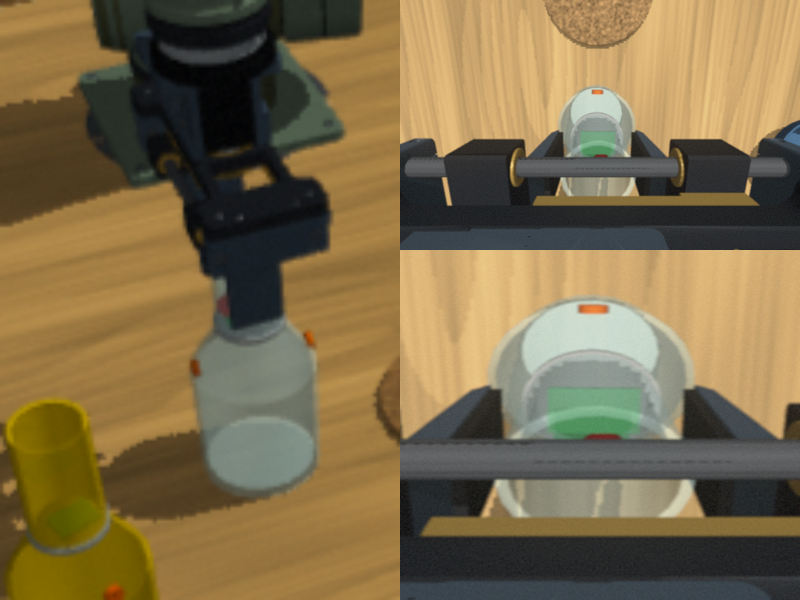

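>>> apply_moves(
  deltas=[
    [0.008,0,-0.002,0,-1],
    [0.023,0,-0.004,0,-1],
    [0.038,0,-0.005,0,-1],
    [0.054,0,-0.005,0,-1],
    [0.07,0,-0.003,0,-1],
  ],
)

```text
time_s: 7.4
ee_pos: [484.0, -39.4, 153.7]
ee_rot: [180.0, -0.1, 89.7]
force: [-0.2, 0.1, 0.7]
gripper_width: 56.5
gripper_force: 12.0
```

>>> apply_moves(
  deltas=[
    [0.015,0,0.003,0,-1],
    [0.03,0,0.007,0,-1],
    [0.045,0,0.013,0,-1],
    [0.052,0,0.016,0,-1],
    [0.052,0,0.016,0,-1],
  ],
)

```text
time_s: 7.9
ee_pos: [483.6, 12.1, 136.8]
ee_rot: [-179.9, -0.0, 89.8]
force: [-0.4, -0.3, 0.2]
gripper_width: 56.6
gripper_force: 11.9
```

>>> apply_moves(
  deltas=[
    [0,0,0,0,-1],
    [0,0,0,0,-1],
    [0,0,0,0,-1],
    [0,0,0,0,-1],
    [0,0,0,0,-1],
  ],
)

```text
time_s: 8.4
ee_pos: [484.2, 10.6, 137.7]
ee_rot: [-180.0, -0.0, 89.7]
force: [-1.2, 1.4, 0.8]
gripper_width: 56.8
gripper_force: 12.0
```

Run:
```python
from h import *
s=env.state();print(s['ee_pos'],s['force'],s['torque'],s['gripper_width'])
i=cams.grab_frame('scene');w=cams.grab_frame('wrist')
C=np.zeros((600,800,3),np.uint8);C[:,:400]=cv2.resize(i[80:260,220:340],(400,600));C[:250,400:]=cv2.resize(w,(400,250));C[250:,400:]=cv2.resize(w[100:380,200:440],(400,350));cv2.imwrite('pics/c6.png',C)
```

```text
[484.22424118  10.59153931 137.66043858] [-1.23483885  1.42446646  0.78089389] [ 0.11861054  0.31546734 -0.04462451] 56.75625759793893
```

View pics/c6.png

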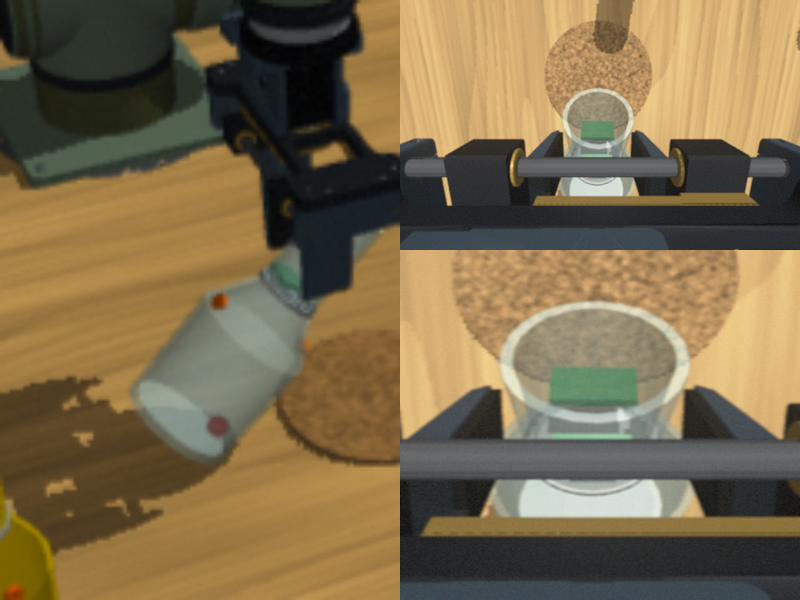

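>>> apply_moves(
  deltas=[
    [-0.007,0,-0.002,0,-1],
    [-0.014,0,-0.005,0,-1],
    [-0.029,0,-0.01,0,-1],
    [-0.044,0,-0.0135,0,-1],
    [-0.06,0,-0.0155,0,-1],
  ],
)

```text
time_s: 9.0
ee_pos: [486.0, -50.1, 155.2]
ee_rot: [179.7, 0.0, 89.7]
force: [-0.4, 1.0, 7.0]
gripper_width: 57.1
gripper_force: 12.3
```

>>> apply_moves(
  deltas=[
    [-0.015,0,-0.001,0,-1],
    [-0.031,0,-0.0005,0,-1],
    [-0.046,0,0.0015,0,-1],
    [-0.062,0,0.0045,0,-1],
    [-0.062,0,0.0045,0,-1],
  ],
)

```text
time_s: 9.5
ee_pos: [484.6, -113.3, 149.7]
ee_rot: [179.9, 0.1, 89.6]
force: [-1.2, 2.1, 5.4]
gripper_width: 56.8
gripper_force: 12.2
```

```bash
cat >> h.py <<'E'
def dots(tag):
    s=env.state();o=[s['ee_pos'].round(1),s['force'].round(1),s['torque'].round(2)]
    for n in('scene','top'):
        i=cams.grab_frame(n);cv2.imwrite(f'pics/{tag}_{n}.png',i);h=cv2.cvtColor(i,cv2.COLOR_BGR2HSV)
        m=cv2.inRange(h,(3,170,120),(14,255,255));k,l,st,c=cv2.connectedComponentsWithStats(m)
        o.append([n]+[(c[j].round(1).tolist(),int(st[j,4])) for j in range(1,k) if st[j,4]>=3])
    for x in o:print(x)
E
python3 - <<'E'
from h import *
dots('d1')
E
```

```text
[ 484.6 -113.3  149.7]
[-1.2  2.1  5.4]
[0.25 0.09 0.02]
['scene', ([599.0, 117.0], 3), ([629.0, 118.0], 5), ([433.4, 151.0], 7), ([281.3, 181.3], 7), ([223.8, 258.0], 20)]
['top', ([437.4, 180.4], 5), ([349.0, 223.0], 3)]
```

>>> apply_moves(
  deltas=[
    [0,0,0,0,-1],
    [0,0,0,0,0.3],
    [0,0,0,0,0.6],
    [0,0,0,0,0.6],
    [0,0,0,0,0.6],
  ],
  grip_force=3,
)

```text
time_s: 10.1
ee_pos: [484.0, -111.3, 148.4]
ee_rot: [180.0, 0.0, 89.7]
force: [-0.6, 0.1, -0.5]
gripper_width: 73.1
gripper_force: 0.0
```

>>> apply_moves(
  deltas=[
    [0,0,0,0,0.6],
    [0,0,0,0,0.6],
    [0,0,0,0,0.6],
    [0,0,0,0,0.6],
  ],
)

```text
time_s: 10.5
ee_pos: [483.8, -111.2, 148.6]
ee_rot: [180.0, 0.0, 89.7]
force: [-0.6, -0.8, -0.7]
gripper_width: 73.3
gripper_force: 0.0
```

Run:
```python
from h import *
dots('d2')
for p in((484,-110-40.5,99.6),(484,-110+40.5,99.6)):print(proj('scene',p),proj('top',p))
```

```text
[ 483.8 -111.2  148.6]
[-0.6 -0.8 -0.7]
[ 0.   -0.11 -0.02]
['scene', ([599.0, 117.0], 3), ([629.0, 118.0], 5), ([638.7, 120.3], 3), ([433.4, 151.0], 7), ([281.9, 180.8], 9), ([223.7, 257.9], 19)]
['top']
[247.27409473 190.91371918] [384.9402993  222.05591882]
[281.07126776 181.50463413] [349.79189027 222.22048982]
```

>>> apply_moves(
  deltas=[
    [0.003,0,-0.005,0,0.6],
    [0.003,0,-0.005,0,-1],
    [0.003,0,-0.005,0,-1],
    [0.003,0,-0.005,0,-1],
    [0.003,0,-0.005,0,-1],
  ],
  grip_force=40,
)

```text
time_s: 11.1
ee_pos: [483.5, -108.2, 153.7]
ee_rot: [-180.0, 0.0, 89.7]
force: [-1.4, 0.2, 3.1]
gripper_width: 55.0
gripper_force: 40.0
```

>>> apply_moves(
  deltas=[
    [0,0,0,0,-1],
    [0,0,0,0,-1],
    [0,0,0,0,-1],
    [0,0,-0.01,0,-1],
    [0,0,-0.03,0,-1],
  ],
)

```text
time_s: 11.6
ee_pos: [482.8, -107.9, 182.3]
ee_rot: [-179.8, -0.1, 89.7]
force: [0.3, 0.3, -2.4]
gripper_width: 54.7
gripper_force: 39.7
```

>>> apply_moves(
  deltas=[
    [0,0,-0.01,0,-1],
    [0.02,0,-0.01,0,-1],
    [0.05,0,-0.01,0,-1],
    [0.08,0,-0.01,0,-1],
    [0.11,0,-0.01,0,-1],
  ],
)

```text
time_s: 12.1
ee_pos: [484.4, 2.8, 193.5]
ee_rot: [180.0, -0.0, 89.7]
force: [0.6, 0.5, -2.7]
gripper_width: 54.6
gripper_force: 39.7
```

>>> apply_moves(
  deltas=[
    [0.03,0,0,0,-1],
    [0.05,0,0,0,-1],
    [0.06,0,0,0,-1],
    [0.06,0,0,0,-1],
    [0.06,0,0,0,-1],
  ],
)

```text
time_s: 12.6
ee_pos: [484.7, 61.1, 193.5]
ee_rot: [-180.0, 0.1, 89.7]
force: [-0.5, 0.5, -3.2]
gripper_width: 54.9
gripper_force: 39.7
```

Run:
```python
from h import *
s=env.state();print(s['gripper_width']);dots('d3')
y=s['ee_pos'][1]
for p in((484,y-40.5,136.6),(484,y+40.5,136.6)):print(proj('scene',p),proj('top',p))
```

```text
54.87599653173539
[484.7  61.1 193.5]
[-0.5  0.5 -3.2]
[-0.07 -0.12  0.04]
['scene', ([599.0, 117.0], 3), ([629.0, 118.0], 5), ([636.0, 120.7], 3), ([348.3, 149.3], 7), ([433.4, 151.0], 7), ([223.7, 257.9], 19)]
['top', ([437.5, 180.5], 4)]
[316.62155492 158.93979536] [310.43518767 221.12413685]
[348.11218032 150.44152083] [274.03216683 221.2938393 ]
```

>>> apply_moves(
  deltas=[
    [0,0,0.01,0,-1],
    [0,0,0.02,0,-1],
    [0,0,0.028,0,-1],
    [0,0,0.031,0,-1],
    [0,0,0.033,0,-1],
  ],
)

```text
time_s: 13.2
ee_pos: [484.5, 61.7, 159.9]
ee_rot: [-179.9, 0.0, 89.7]
force: [-1.1, 0.5, -3.0]
gripper_width: 55.3
gripper_force: 39.7
```

>>> apply_moves(
  deltas=[
    [0,0,0.0005,0,-1],
    [0,0,0.001,0,-1],
  ],
)

```text
time_s: 13.4
ee_pos: [484.9, 61.8, 159.8]
ee_rot: [180.0, 0.0, 89.7]
force: [-0.5, -0.6, -3.5]
gripper_width: 54.7
gripper_force: 39.7
```

Not yet touching; creep down.

>>> apply_moves(
  deltas=[
    [0,0,0.001,0,-1],
    [0,0,0.002,0,-1],
    [0,0,0.002,0,-1],
  ],
)

```text
time_s: 13.7
ee_pos: [485.0, 61.8, 159.6]
ee_rot: [179.9, -0.0, 89.7]
force: [-3.0, -1.1, 8.7]
gripper_width: 54.5
gripper_force: 40.2
```

Contact made. Release, open and rise.

>>> apply_moves(
  deltas=[
    [0,0,0,0,-1],
    [0,0,0,0,-0.2],
    [0,0,0,0,0.5],
    [0,0,0,0,1],
    [0,0,0,0,1],
  ],
  grip_force=5,
)

```text
time_s: 14.2
ee_pos: [485.0, 61.8, 157.8]
ee_rot: [179.9, -0.0, 89.7]
force: [-0.6, 0.7, 0.1]
gripper_width: 77.7
gripper_force: 0.0
```

>>> apply_moves(
  deltas=[
    [0,0,0,0,1],
    [0,0,0,0,1],
    [0,0,0,0,1],
    [0,0,0,0,1],
  ],
)

```text
time_s: 14.6
ee_pos: [484.7, 61.8, 157.5]
ee_rot: [-180.0, 0.0, 89.7]
force: [0.4, -0.3, 1.0]
gripper_width: 91.3
gripper_force: 0.0
```

>>> apply_moves(
  deltas=[
    [0,0,-0.02,0,1],
    [0,0,-0.05,0,1],
    [0,0,-0.08,0,1],
    [0,0,-0.11,0,1],
    [0,0,-0.12,0,1],
  ],
)

```text
time_s: 15.1
ee_pos: [486.1, 61.9, 280.6]
ee_rot: [179.7, -0.0, 89.7]
force: [0.3, -0.1, -0.6]
gripper_width: 91.4
gripper_force: 0.0
```

>>> apply_moves(
  deltas=[
    [-0.03,0,0,0,1],
    [-0.07,0,0,0,1],
    [-0.12,0,0,0,1],
    [-0.15,0,0,0,1],
    [-0.15,0,0,0,1],
  ],
)

```text
time_s: 15.6
ee_pos: [483.4, -91.3, 276.4]
ee_rot: [-179.9, 0.1, 89.4]
force: [-0.1, -0.3, -0.1]
gripper_width: 91.0
gripper_force: 0.0
```

Run:
```python
from h import *
dots('d4')
a=cv2.imread('pics/d4_scene.png');b=cv2.imread('pics/d4_top.png')
C=np.zeros((600,800,3),np.uint8);C[:300]=cv2.resize(a[80:260,150:630],(800,300));C[300:]=cv2.resize(b[130:310,140:620],(800,300));cv2.imwrite('pics/c7.png',C)
```

```text
[483.4 -91.3 276.4]
[-0.1 -0.3 -0.1]
[ 0.03 -0.09 -0.02]
['scene', ([599.0, 117.0], 3), ([629.0, 118.0], 5), ([636.0, 120.7], 3), ([433.4, 151.0], 7), ([348.6, 160.9], 7), ([223.8, 258.0], 20)]
['top', ([274.0, 222.5], 4)]
```

View pics/c7.png

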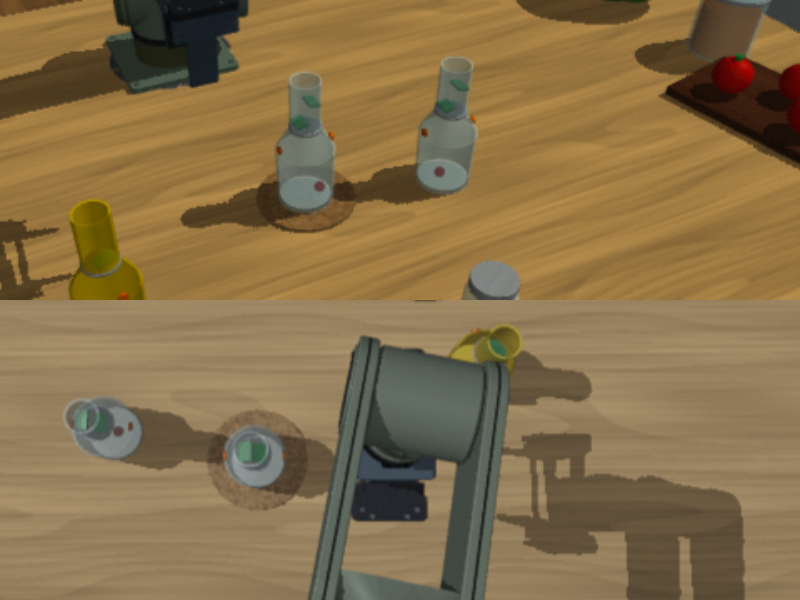

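The carafe stands upright and centred on the mat (top crop about 255,458), with its ball at the bottom of the belly. The spare and yellow carafes have not moved.

```bash
python3 -c "
from workcell import env
print(env.job_done())"
```

```text
the job is handed in; nothing more can be done
None
```

The carafe is upright on the cork mat with its ball in the belly, released and handed in after about 16 s of robot time; the moves could not tilt the gripper, so I gripped the neck along the carafe's x axis (not y as specified) and rocked it on its base edge on the table instead of in the air.

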